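# Index the cup dial one notch with the spring plunger

### The arm

A 7-joint arm with a two-finger parallel gripper is mounted at the origin on the work surface. World frame = base frame: x ahead of the robot, y to its left, z up, the work surface at z = 0. Lengths are in m, angles in degrees, forces in N, time in s.
With the tool pointing down it reaches from about 0.35 to 0.9 m from the base axis. Payload 8.1 kg.
Tool frame: the origin (TCP) lies where the fingers leave the gripper's body, on its centre line; the fingertips stand 66 mm ahead of it and the grasp point (between the pads) lies 47 mm ahead of it; z points along the fingers, y is the line along which they close (so a half turn about z gives the same grasp; the last joint's range is limited). The gripper opens to 92 mm and grips with 3 to 60 N. Pads are 19 mm wide; open, the fingers measure 130 mm over their backs; the gripper's body (75 mm by 190 mm) begins 47 mm behind the grasp point.
Start: joints at [-81.738, 24.895, 1.432, 90.138, -0.665, 64.973, -4.303], TCP at [0.153, 0.606, 0.292] pointing down, gripper open.
Joint ranges: [-149.89, 149.89], [-25.12, 119.58], [-72.63, 75.52], [4.76, 147.25], [-75.54, 255.54], [6.69, 114.76], [-157.13, 157.13]. Speed limits (degrees/s): [127.2, 127.2, 172.46, 172.46, 180, 180, 180].

### API

Orientations are given as [roll, pitch, yaw] about the fixed x, y, z axes, in that order (R = Rz(yaw) Ry(pitch) Rx(roll)).
In Python, from cell import env, imaging, finder gives the robot as it stands.
- The arm moves only by the shell command python3 -m creep 'ROWS' [OPENING] [FORCE]. ROWS is JSON, a list that holds one entry, the list of rows, each a list of 6 numbers: the shift along the tool's x, y, z in mm, then the turn, a rotation vector about the tool's x, y, z in rad. A call has 1 to 8 rows; each row shifts and turns the commanded pose from where the row before left it, along the tool's axes as they then stand; what a row does not reach is not made up. A row lasts 1/8 s, in which the tool goes at most 62.5 mm and 10.7 degrees, less where a joint would pass 70% of its speed; a pose out of reach is approached as far as the arm can. A call is refused whole if a number of a shift passes 62.5 or a number of a turn 0.188, either way. A call with a gripper value outside its range is refused whole. OPENING is the closure in counts, from 0 (fully open) to 255 (shut), set as the call begins (- or left out, the last holds). The fingers move at their own pace and stop on an object; FORCE is the grip in N (left out, the last holds). Time passes only in rows, so rows that do not move let the fingers close. It gives the time, the measured TCP pose, the force, the opening and the grip force at its end, in the units of the state.
- env.get_state(): the state, without advancing time (a new reading comes with each control period).
- imaging.grab_frame(name): name is "scene" or "top" or "wrist"; returns a dict with "pixels" (480x640x3 uint8, red, green, blue), "range_z" (480x640 float32, m along the optical axis (not along the pixel's ray), 0 where there is no reading), "fx", "fy", "cx", "cy" (pixels), "origin" and "orientation" of the camera in the world. Camera axes: x right, y down, z forward; pixel columns grow to the right and rows downward; lengths in m; the calibration is good to about 2 mm. A picture is of the moment at which its call begins.
- env.job_done(): hands the job in; it is judged then, once.
Trained networks look in a picture, given as the dict that the camera call returned (one of the last four; its "shot" number tells which), for a name from the list of things; names that differ only in an ending like _2 or _b are one class to them, and where a whole thing is asked for, a point or a joint stands for the part that bears it (a point fixed in the world has none). Each returns a list of dicts, best first, with "conf" (0 to 1); they miss things now and then, are a little off and sometimes report something else, mostly with a low value. They report only what shows in the picture. A call takes as long as a camera call. They do not tell look-alikes from the thing itself.
- finder.boxes_of(picture, name): "point" ([x, y, z] in m, in world coordinates, good to about 4 mm: the middle of the surface that is visible of it).
- finder.cut_out(picture, name): "mask" (480x640 bool, what is visible of it).
The state is a dict: "clock": time; "qpos": joint angles; "joint_vel": joint speeds; "joint_efforts": joint torques, N m; "tool_pos": TCP position; "eef_rot": TCP orientation; "ft_force": force on the tool from outside, world axes, zero at the start; "torque": the same for the moment, N m; "grip_width": opening from 0.0 (shut) to 1.0 (fully open); "gripper_force": force on a finger pad.
Only numpy, scipy, OpenCV 4.12 (cv2) and the standard library are available. Lean on these libraries where they do the work, as an engineer would, in place of code of your own. Each camera call takes 0.05 s, during which the arm holds its last target. There are 200 camera calls.

### The job

Index the round cup dial by one station so that the cup of white parts arrives at the green marker: with a fingertip press the orange plunger cap down, keep it pressed while you turn the dial counter-clockwise (seen from above, the way the white chevrons point) to the next notch and not past it, then let the plunger spring fully up so that its brass pin locks in that notch. Grasp and lift nothing: the cups must ride upright in their nests, and the other things on the bench stay where they are.

Things in the scene. Friction and masses are not known exactly. Their poses are not given: they have to be found in the camera images.
- dial_axis (a point): centre of the dial, on its vertical turning axis, at the height of its top face (50 mm above the bench). The dial is an aluminium disc of 208 mm diameter; around it, level with it, lies a fixed dark steel ring (274 mm outside diameter, 214 mm inside) with six straight notches 60 degrees apart, on a white round base plate of 300 mm diameter. The fixture is fixed to the bench
- cap_top (a point): centre of the top face of the orange plunger cap: a flat disc of 34 mm diameter, 74 mm from the dial's axis, its top 34 mm above the dial's top face when up. It rides on the dial, moves straight down when pressed and goes round with the dial. Below it is a black collar 40 mm across, 6 mm tall. Friction of a fingertip on the cap is ample to turn the dial while pressing
- pin_top (a point): top of the brass locking pin (16 mm diameter, pointed), which is rigidly joined under the dial to the plunger cap, 48 mm further out than the cap on the same radius. When up it stands in a notch of the ring, its point 6 mm above the ring, and locks the dial; it sinks with the cap
- plunger (a joint): how far the plunger is pressed in, in m: 0 = fully up (pin locked in a notch), 0.018 = fully down against its stop. The spring needs 5 N to start and 9 N at the stop. Pressed more than 0.0145 the pin is clear below the ring and the dial turns freely. Let up between notches the pin stays caught under the ring (about 0.013 to 0.014); within about 2.5 degrees of a notch it centres itself and springs up
- dial (a joint): turn of the dial in rad, positive counter-clockwise seen from above: 0 at the start (locked in its notch), 1.047 (60 degrees) at the next notch. Turning resistance is small (about 0.05 N m), no spring; it stays where it is left; under 1 degree of play when locked. If let up short of the notch, press again and turn on
- marker (a point): top of the green station marker, a block 30 mm wide fixed at the ring's outer edge, 56 mm above the bench
- cup_white_mid (a point): centre, half-way up, of the round clear cup (holding white parts, the one that must reach the green marker): 44 mm diameter, 36 mm tall, full to the brim, standing loose on the dial's top face between the four small locating pins of a nest, 70 mm from the axis, so its top is 86 mm above the bench
- cup_black_mid (a point): centre, half-way up, of the round clear cup (holding black parts): 44 mm diameter, 36 mm tall, full to the brim, standing loose on the dial's top face between the four small locating pins of a nest, 70 mm from the axis, so its top is 86 mm above the bench
- cup_blue_mid (a point): centre, half-way up, of the round clear cup (holding blue parts): 44 mm diameter, 36 mm tall, full to the brim, standing loose on the dial's top face between the four small locating pins of a nest, 70 mm from the axis, so its top is 86 mm above the bench
- nest_white (a point): point on the dial where the centre of that cup (white) belongs, 20 mm above the dial's face; turns with the dial (2 mm above the seated cup's centre)
- nest_black (a point): point on the dial where the centre of that cup (black) belongs, 20 mm above the dial's face; turns with the dial (2 mm above the seated cup's centre)
- nest_blue (a point): point on the dial where the centre of that cup (blue) belongs, 20 mm above the dial's face; turns with the dial (2 mm above the seated cup's centre)
- pot_blue_mid (a point): centre, half-way up, of a clear pot full of blue parts, standing beside the fixture: 68 mm diameter, 42 mm tall, loose on the bench. Bystander
- pot_white_mid (a point): centre, half-way up, of a clear pot full of white parts: 68 mm diameter, 42 mm tall, loose on the bench. Bystander
- pot_black_mid (a point): centre, half-way up, of a clear pot full of black parts: 68 mm diameter, 42 mm tall, loose on the bench. Bystander
- tweezers: steel tweezers lying flat on the bench, 130 mm long, 14 mm wide, 5 mm high; origin under the middle, x along them. Bystander
- ipa_bottle: white bottle with a blue cap standing on the bench, 60 mm diameter, 150 mm tall; origin at the centre of its underside. Bystander
Things that resemble listed ones, but are neither listed nor needed, are in the scene too. Leave any turquoise look-alike of the part that bears cup_black_mid alone. What is shaped like the part that bears cup_blue_mid but turquoise is not meant.

How it is judged (in metres and radians):
On the way, in this order (a step that is already met when the one before it is completed fails the run):
1. the plunger is pressed in while the dial still stands at its starting notch (value of joint plunger above 0.013 m and value of joint dial between -0.12 and 0.12 rad and contact force between the fingers and plunger above 1 N), for 0.05 s.
2. with the plunger kept pressed, the dial is on its way, between the two notches (value of joint plunger above 0.012 m and value of joint dial between 0.35 and 0.9 rad and contact force between the fingers and plunger above 0.5 N), for 0.05 s.
3. the plunger has sprung up in the next notch (value of joint plunger below 0.003 m and value of joint dial between 0.987198 and 1.1072 rad), for 0.2 s.
At the end, for the whole second after the job is handed in: The dial is locked one notch on counter-clockwise (60 degrees, within 3.4), at rest, the plunger fully up (within 3 mm); the cup of white parts is at the green marker, and all three cups stand upright (within 8 degrees) within 12 mm of their nest points (all of step 3 and velocity of joint dial between -0.05 and 0.05 rad/s and horizontal distance between cup_white_mid and marker below 0.09 m and distance between cup_blue_mid and nest_blue below 0.012 m and angle between each of cup_blue_mid, cup_white_mid, cup_black_mid's own z axis and vertical below 0.15 rad and distance between cup_white_mid and nest_white below 0.012 m and distance between cup_black_mid and nest_black below 0.012 m); the robot touches nothing.
It fails at once if the dial is turned well past the next notch (by more than 20 degrees) or more than 20 degrees the wrong way (value of joint dial above 1.3972 rad or value of joint dial below -0.35 rad).
It fails at once if a cup is lifted, tipped or knocked out of its nest on the dial (distance between cup_blue_mid and nest_blue above 0.018 m or angle between any of cup_blue_mid, cup_white_mid, cup_black_mid's own z axis and vertical above 0.4 rad or distance between cup_white_mid and nest_white above 0.018 m or distance between cup_black_mid and nest_black above 0.018 m).
It fails at once if a bystander on the bench is moved more than 20 mm (distance of any of pot_blue_mid, pot_white_mid, pot_black_mid, tweezers, ipa_bottle from where it was at the start of the episode above 0.02 m).
It also fails if it takes over 40 s, if anything falls off the work surface, if the arm or the gripper's body presses on something with over 40 N, if the wrist force passes 120 N, or if a joint passes its speed limit or range.

## Working session

There is one attempt and no reset: what is moved stays moved. The work goes in short steps, Python scripts to look and compute and a shell command to move; the robot and the scene stay as the last step left them, time stands still between calls to the robot, and variables do not carry over. Pictures are saved under pics/ and viewed, at most 10 in all, crops included, and the job is handed in when it is done.

```bash
mkdir -p pics; ls
cat > h.py <<'E'
from cell import env, imaging, finder
import numpy as np, cv2
from scipy.spatial.transform import Rotation as R
def rot(p):
    o=np.array(p["orientation"],float)
    if o.shape==(3,3): return o
    if o.size==3: return R.from_euler('xyz',o,degrees=True).as_matrix()
    return R.from_quat(o).as_matrix()
def world(p,u,v,z=None):
    d=np.array([(u-p["cx"])/p["fx"],(v-p["cy"])/p["fy"],1.0])
    o=np.array(p["origin"])
    if z is None: return o+rot(p)@(d*p["range_z"][int(v),int(u)])
    w=rot(p)@d
    return o+w*(z-o[2])/w[2]
def pix(p,X):
    c=rot(p).T@(np.array(X)-np.array(p["origin"]))
    return p["fx"]*c[0]/c[2]+p["cx"],p["fy"]*c[1]/c[2]+p["cy"]
def save(p,n): cv2.imwrite('pics/'+n,cv2.cvtColor(p["pixels"],cv2.COLOR_RGB2BGR))
E
python3 - <<'E'
from h import *
s=env.get_state(); print(s)
for c in("top","scene"):
    p=imaging.grab_frame(c); save(p,c+"1.png"); print(c,p["origin"],p["orientation"])
    for n in("cap_top","pin_top","cup_white_mid","cup_black_mid","cup_blue_mid","marker","dial_axis"):
        try: print(n,[(np.round(b["point"],3).tolist(),round(b["conf"],2),np.round(pix(p,b["point"])).tolist()) for b in finder.boxes_of(p,n)][:4])
        except Exception as e: print(n,e)
E
```

```text
pics
{'clock': 0.0, 'qpos': array([-81.73963723,  24.93737609,   1.42965555,  90.18821574,
        -0.66326087,  64.9712412 ,  -4.30477001]), 'joint_vel': array([ 0.15441967,  0.01530426, -0.11544086,  0.03375733,  0.00191762,
       -0.06452896, -0.0098349 ]), 'joint_efforts': array([ 1.36426650e-03, -6.67877984e+01,  9.85629782e-01, -3.14452779e+01,
       -6.05097623e-02,  4.30157944e-02,  1.88692916e-04]), 'tool_pos': array([0.15261587, 0.6056771 , 0.2914406 ]), 'eef_rot': array([-1.79911887e+02,  8.82840728e-03,  1.65856910e+02]), 'ft_force': array([ 1.19780568, -0.4043432 ,  0.04107524]), 'torque': array([0.00458631, 0.06132398, 0.03952764]), 'gripper_force': 0.0, 'grip_width': 1.0009805407817856}
top [ 4.66045369e-01 -1.80861344e-04  1.05064901e+00] [-170.77592789    0.32784287  -91.08556411]
cap_top [([0.497, -0.001, 0.087], 0.7, [319.0, 296.0])]
pin_top [([0.497, -0.005, 0.086], 0.68, [321.0, 296.0])]
cup_white_mid [([0.644, 0.019, 0.083], 0.75, [308.0, 227.0])]
cup_black_mid [([0.601, 0.073, 0.08], 0.72, [283.0, 248.0]), ([0.527, 0.274, 0.03], 0.65, [193.0, 286.0])]
cup_blu
[... 195 characters left out ...]
786  1.05660787] [-146.80531817   -0.50750116   89.84665781]
cap_top [([0.501, -0.004, 0.081], 0.7, [323.0, 196.0])]
pin_top [([0.506, -0.005, 0.081], 0.57, [323.0, 198.0]), ([0.6, 0.004, 0.049], 0.24, [326.0, 236.0])]
cup_white_mid [([0.648, 0.019, 0.08], 0.88, [333.0, 246.0]), ([0.566, 0.003, 0.05], 0.21, [326.0, 224.0])]
cup_black_mid [([0.609, 0.068, 0.079], 0.86, [353.0, 233.0]), ([0.536, 0.27, 0.028], 0.55, [428.0, 220.0])]
cup_blue_mid [([0.621, -0.046, 0.077], 0.83, [306.0, 237.0]), ([0.706, -0.252, 0.032], 0.8, [219.0, 277.0])]
marker [([0.601, 0.004, 0.05], 0.96, [326.0, 236.0])]
dial_axis [([0.603, 0.003, 0.049], 0.6, [326.0, 237.0]), ([0.501, -0.004, 0.084], 0.3, [323.0, 196.0])]
```

Run:
```python
import cv2
a=cv2.imread('pics/top1.png'); cv2.imwrite('pics/top1c.png',cv2.resize(a[180:360,200:440],(800,600),interpolation=cv2.INTER_CUBIC))
```

```text
(no output)
```

View pics/top1.png

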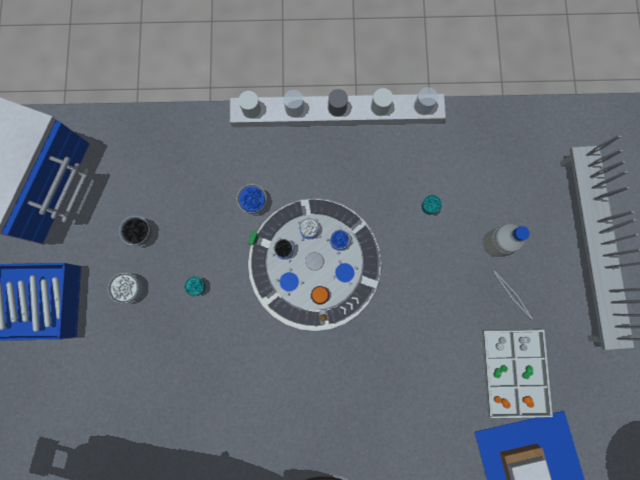

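View pics/top1c.png

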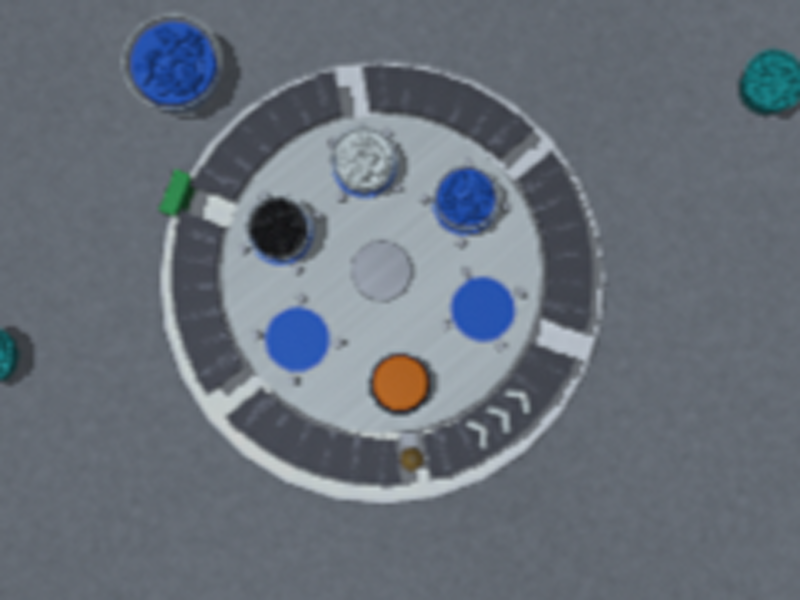

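The top image shows the dial at about (315,261), the orange cap at (320,295), the pin at (323,318) and the green marker at (253,238). The white cup is at (310,228), the blue cup at (341,240) and the black cup at (284,248).

Possible confusions:
- **Cap:** the orange bin parts at (500,402) and (528,402), the blue bottle cap at (522,233) and the grey hub at (315,261). The only flat 34 mm orange disc on the dial is (320,295), so that is the one to press.
- **Cups:** turquoise look-alikes at (195,286) and (432,204), plus the pots. I leave all of these alone.

Next I measure the axis and the cap.

```bash
cat >> h.py <<'E'
def cap(p,z=0.084,c=(0.55,0),r=0.11):
    h=cv2.cvtColor(p["pixels"],cv2.COLOR_RGB2HSV)
    m=cv2.inRange(h,(5,150,90),(20,255,255))
    v,u=np.nonzero(m); P=np.array([world(p,a,b,z) for a,b in zip(u,v)])
    k=np.hypot(P[:,0]-c[0],P[:,1]-c[1])<r
    return P[k].mean(0),k.sum()
E
python3 - <<'E'
from h import *
from scipy.optimize import least_squares
p=imaging.grab_frame("top")
C,n=cap(p); print("cap",C,n)
for c in [(319,295),(315,261)]: print(c, world(p,*c))
g=cv2.cvtColor(p["pixels"],cv2.COLOR_RGB2HSV)
# dark ring pixels -> plane z=.05
A=world(p,315,261,0.05)
vv,uu=np.mgrid[185:345,235:395]; vv=vv.ravel();uu=uu.ravel()
P=np.array([world(p,a,b,0.05) for a,b in zip(uu,vv)])
V=g[vv,uu,2].astype(int); S=g[vv,uu,1]
for it in range(6):
    d=np.hypot(*(P[:,:2]-A[:2]).T)
    k=(V<105)&(d>0.095)&(d<0.15)
    an=np.arctan2(P[:,1]-A[1],P[:,0]-A[0])
    # per-angle-bin median radius of dark pixels should be 0.122
    pts=[]
    for b in np.linspace(-np.pi,np.pi,72,endpoint=False):
        q=k&(an>=b)&(an<b+np.pi/36)
        if q.sum()>8: pts.append([b+np.pi/72,d[q].mean()])
    pts=np.array(pts)
    f=least_squares(lambda x:x[0]*np.cos(pts[:,0])+x[1]*np.sin(pts[:,0])+x[2]-pts[:,1],[0,0,.12],loss='soft_l1',f_scale=.001).x
    A[:2]+=f[:2]
print("axis",A,"r",f[2])
r=C[:2]-A[:2]; print("cap rel",np.hypot(*r),np.degrees(np.arctan2(r[1],r[0])))
for c in [(323,318)]:
    q=world(p,*c,0.056)-A; print("pin rel",np.hypot(*q[:2]),np.degrees(np.arctan2(q[1],q[0])))
q=world(p,253,238,.056)-A; print("marker ang",np.degrees(np.arctan2(q[1],q[0])))
print("dial plane z", [world(p,u,v)[2].round(4) for u,v in((300,265),(330,258),(322,270))], "bench", world(p,230,330)[2])
E
```

```text
cap [ 0.50113878 -0.0028672   0.084     ] 210
(319, 295) [ 0.50021957 -0.00167096  0.08131077]
(315, 261) [0.57358859 0.00542393 0.05827114]
axis [0.57410398 0.00696536 0.05      ] r 0.12192302600946317
cap rel 0.07362472594072411 -172.32523816912223
pin rel 0.1223513415669987 -172.41810540564182
marker ang 68.32479276659252
dial plane z [np.float64(0.0455), np.float64(0.0474), np.float64(0.0474)] bench -0.004473694706813136
```

```bash
python3 -m creep '[[[-27,-28,0,0,0,0],[-27,-28,0,0,0,0],[-27,-28,0,0,0,0],[-27,-28,0,0,0,0],[-27,-28,0,0,0,0],[-27,-28,0,0,0,0],[-27,-28,0,0,0,0],[-27,-28,0,0,0,0]]]' 255 20; python3 -m creep '[[[-27,-28,0,0,0,0],[-27,-28,0,0,0,0],[-27,-28,0,0,0,0],[-27,-28,0,0,0,0],[-27,-28,0,0,0,0],[-27,-28,0,0,0,0],[-27,-28,0,0,0,0],[-27,-28,0,0,0,0]]]'; python3 -c "
from h import *
print(env.get_state()['qpos'])"
```

```text
clock: 1.85
tool_pos: [0.308, 0.335, 0.2925]
eef_rot: [180.0, 0.0, 165.8]
ft_force: [0.5, -0.3, 0.1]
grip_width: 0.176
gripper_force: 0.0
clock: 2.85
tool_pos: [0.4627, 0.065, 0.2925]
eef_rot: [180.0, 0.0, 165.9]
ft_force: [1.4, 0.5, 0.3]
grip_width: 0.006
gripper_force: 0.0
[-33.5703354    9.92436562  22.27458366 112.62904346  -4.42383667
  58.21072052  66.59833521]
```

```bash
python3 -m creep '[[[-27,-28,0,0,0,0],[-27,-28,0,0,0,0],[0,0,10,0,0,0.16],[0,0,10,0,0,0.16],[0,0,10,0,0,0.16],[0,0,10,0,0,0.16],[0,0,10,0,0,0.16],[0,0,10,0,0,0.16]]]'; python3 -m creep '[[[0,0,10,0,0,0.16],[0,0,10,0,0,0.16],[0,0,0,0,0,0]]]';  python3 - <<'E'
from h import *
s=env.get_state(); print(s['qpos'],s['tool_pos'],s['eef_rot'])
p=imaging.grab_frame("wrist"); save(p,"w1.png")
C,n=cap(p); print("cap",C,n); print(pix(p,s['tool_pos']-np.array([0,0,.066])), pix(p,C))
E
```

```text
clock: 3.85
tool_pos: [0.5009, -0.0013, 0.2321]
eef_rot: [180.0, -0.0, 110.6]
ft_force: [-0.5, 0.7, 0.6]
grip_width: 0.001
gripper_force: 0.0
clock: 4.22
tool_pos: [0.5005, -0.0012, 0.2118]
eef_rot: [-179.9, 0.0, 92.6]
ft_force: [-0.0, 0.5, -0.3]
grip_width: 0.008
gripper_force: 0.0
[-35.58915169  21.22136302  38.87305875 115.22645226 -17.38643103
  49.34352436  15.46164078] [ 0.50052183 -0.00124174  0.21180246] [-1.79937868e+02  2.42168299e-02  9.25829969e+01]
cap [ 5.01465151e-01 -8.24922645e-05  8.40000000e-02] 2412
(np.float64(318.24315205788923), np.float64(310.5214835177785)) (np.float64(320.1283192766643), np.float64(260.5625452207565))
```

View pics/w1.png

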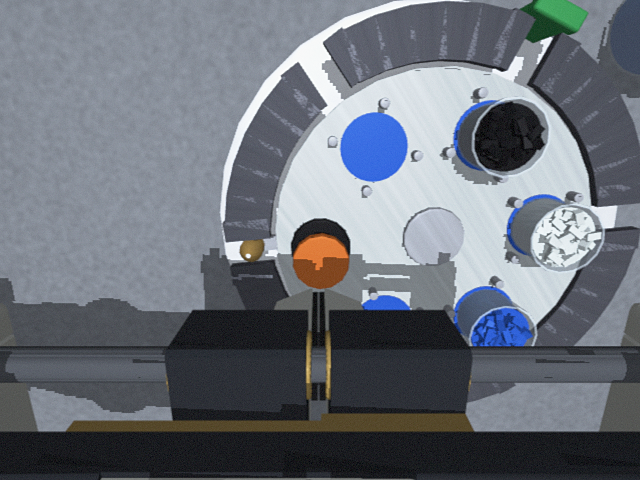

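The wrist view shows the whole orange cap at (320,260) and the closed fingertips in line with it, with the pin at (252,250) in its notch. Both nests next to the cap are empty. I'll descend.

```bash
python3 -m creep '[[[0,0,11,0,0,0],[0,0,11,0,0,0],[0,0,11,0,0,0],[0,0,11,0,0,0],[0,0,11,0,0,0],[0,0,3,0,0,0],[0,0,3,0,0,0],[0,0,3,0,0,0]]]'; python3 -m creep '[[[0,0,3,0,0,0],[0,0,3,0,0,0],[0,0,3,0,0,0],[0,0,3,0,0,0]]]'
```

```text
clock: 5.28
tool_pos: [0.501, -0.0015, 0.1484]
eef_rot: [180.0, -0.0, 92.5]
ft_force: [-1.5, 0.3, 5.6]
grip_width: 0.004
gripper_force: 2.3
clock: 5.78
tool_pos: [0.501, -0.0015, 0.1365]
eef_rot: [180.0, -0.0, 92.5]
ft_force: [-2.1, 0.1, 7.8]
grip_width: 0.002
gripper_force: 3.6
```

```bash
python3 -m creep '[[[0,0,2,0,0,0],[0,0,2,0,0,0],[0,0,1,0,0,0],[0,0,0,0,0,0]]]'
python3 - <<'E'
from h import *
s=env.get_state(); T=s['tool_pos']; print(T,s['ft_force'])
th=np.radians(5)
Rt=R.from_euler('xyz',s['eef_rot'],degrees=True).as_matrix()
A=np.array([0.574,0.007,T[2]]); c=Rt.T@(A-T); c[2]=0
d=c-R.from_rotvec([0,0,-th]).apply(c); print("row per 5deg mm",d*1000,-th, "r",np.linalg.norm(c))
f=A+R.from_rotvec([0,0,np.pi/3]).apply(T-A); print("goal",f)
E
```

```text
clock: 6.28
tool_pos: [0.501, -0.0015, 0.1318]
eef_rot: [180.0, -0.0, 92.5]
ft_force: [-2.8, -0.4, 9.0]
grip_width: 0.005
gripper_force: 4.7
[ 0.50098574 -0.00148214  0.13175264] [-2.81509708 -0.36942632  9.01999167]
row per 5deg mm [-6.36977848  0.73906568  0.        ] -0.08726646259971647 r 0.0735052837362765
goal [ 0.54483862 -0.06047328  0.13175264]
```

```bash
python3 -m creep '[[[-6.4,0.7,0,0,0,-0.087],[-6.4,0.7,0,0,0,-0.087],[-6.4,0.7,0,0,0,-0.087],[-6.4,0.7,0,0,0,-0.087],[-6.4,0.7,0,0,0,-0.087],[-6.4,0.7,0,0,0,-0.087],[-6.4,0.7,0,0,0,-0.087],[-6.4,0.7,0,0,0,-0.087]]]'
cat > look.py <<'E'
from h import *
import sys
s=env.get_state(); T=s['tool_pos']; A=np.array([0.574,0.007]); r=T[:2]-A
print("tool r,ang from -172.3:",np.hypot(*r),np.degrees(np.arctan2(r[1],r[0]))+172.3,T,s['ft_force'],s['qpos'].round(0))
p=imaging.grab_frame("top"); save(p,sys.argv[1])
# white cup seen from above, start ~ angle 8
for n in("cup_white_mid","cup_black_mid","cup_blue_mid"):
    for b in finder.boxes_of(p,n):
        q=np.array(b["point"])[:2]-A
        if np.hypot(*q)<.1: print(n,np.degrees(np.arctan2(q[1],q[0])).round(1),np.hypot(*q).round(3))
E
python3 look.py t2.png
```

```text
clock: 7.28
tool_pos: [0.5246, -0.0464, 0.1322]
eef_rot: [179.8, 0.1, 132.6]
ft_force: [0.9, 2.4, 8.3]
grip_width: 0.005
gripper_force: 4.1
tool r,ang from -172.3: 0.0727665516474664 39.56821274077751 [ 0.524623   -0.04644982  0.13215429] [0.90127925 2.35551337 8.3350589 ] [-17.  28.  22. 115. -16.  39.  58.]
cup_black_mid 105.2 0.075
cup_black_mid 66.8 0.06
cup_blue_mid -4.1 0.076
```

```bash
python3 -m creep '[[[-6.4,0.7,0.3,0,0,-0.087],[-6.4,0.7,0.3,0,0,-0.087],[-6.4,0.7,0.2,0,0,-0.087],[0,0,0,0,0,0]]]'; python3 look.py t3.png
python3 - <<'E'
import cv2
a=cv2.imread('pics/t3.png'); cv2.imwrite('pics/t3c.png',cv2.resize(a[180:360,200:440],(800,600),interpolation=cv2.INTER_CUBIC))
E
```

```text
clock: 7.98
tool_pos: [0.5409, -0.0579, 0.1317]
eef_rot: [179.8, 0.2, 147.4]
ft_force: [0.6, 1.5, 10.2]
grip_width: 0.007
gripper_force: 5.2
tool r,ang from -172.3: 0.07289257533570133 55.2906888915232 [ 0.54089691 -0.05794238  0.1316884 ] [ 0.64482764  1.52381681 10.16225839] [-12.  29.  17. 113. -13.  40.  71.]
cup_white_mid 63.0 0.07
cup_black_mid 118.2 0.073
cup_blue_mid 10.0 0.071
```

View pics/t3c.png

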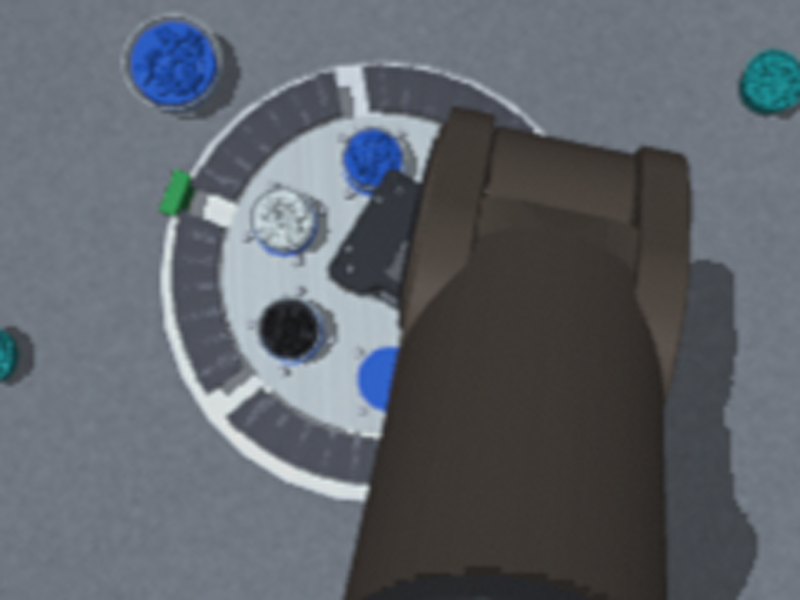

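The arm clears the cups; the white cup is at crop pixel (284,220), just short of the marker notch at (218,210). I'll measure the dial angle from the black cup's centroid before the last few degrees.

Run:
```python
from h import *
p=imaging.grab_frame("top"); A=np.array([0.574,0.007])
def f(n,ang,kind):
    im=cv2.cvtColor(cv2.imread('pics/'+n),cv2.COLOR_BGR2HSV).astype(int)
    a=np.radians(ang)
    for it in range(4):
        c=A+.07*np.array([np.cos(a),np.sin(a)]); W=[]
        u0,v0=map(int,pix(p,[*c,.086]))
        for v in range(v0-14,v0+15):
            for u in range(u0-14,u0+15):
                q=world(p,u,v,.086)[:2]
                h,s,V=im[v,u]
                ok=V<45 if kind=='k' else (s>150 and 100<h<130 and V>60)
                if ok and np.hypot(*(q-c))<.026: W.append(q)
        m=np.mean(W,0)-A; a=np.arctan2(m[1],m[0])
    return np.degrees(a),np.hypot(*m),len(W)
for k,a0 in(('k',68),('b',-45)):
    x=f('top1.png',a0,k); y=f('t3.png',a0+54,k); print(k,x,y,y[0]-x[0])
w=imaging.grab_frame("wrist"); save(w,"w2.png")
```

```text
k (np.float64(68.7011885038736), np.float64(0.0694614786878401), 191) (np.float64(123.53535347043979), np.float64(0.07052751005909562), 169) 54.83416496656619
b (np.float64(-51.613916715450344), np.float64(0.06841935731296027), 223) (np.float64(4.036127523398463), np.float64(0.06958758087539473), 204) 55.65004423884881
```

View pics/w2.png

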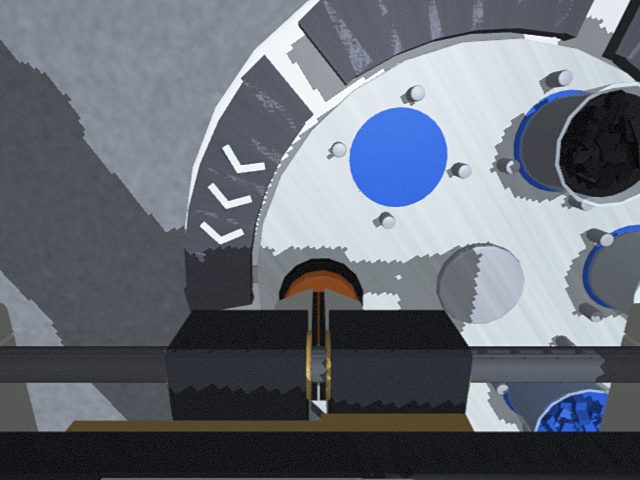

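The wrist view shows the tip still centred on the cap at (320,290), and the dial has turned about 55.2°. I'll turn 4.8° more, then let up.

```bash
python3 -m creep '[[[-3.1,0.3,0,0,0,-0.042],[-3.1,0.3,0,0,0,-0.042],[0,0,0,0,0,0],[0,0,-2,0,0,0],[0,0,-2,0,0,0],[0,0,-2,0,0,0],[0,0,-2,0,0,0],[0,0,0,0,0,0]]]'; python3 -c "
from h import *
s=env.get_state();T=s['tool_pos'];r=T[:2]-np.array([.574,.007]);print(np.degrees(np.arctan2(r[1],r[0]))+172.3,T)"
```

```text
clock: 9.28
tool_pos: [0.5459, -0.0602, 0.1396]
eef_rot: [179.9, 0.2, 152.2]
ft_force: [1.6, 2.3, 6.8]
grip_width: 0.008
gripper_force: 3.3
59.648738281183896 [ 0.54593742 -0.06024639  0.13956414]
```

At 10 mm depth the force still follows the spring, so the pin is rising in the notch. I'll lift away.

```bash
python3 -m creep '[[[0,0,-3,0,0,0],[0,0,-3,0,0,0],[0,0,-3,0,0,0],[0,0,-5,0,0,0],[0,0,-10,0,0,0],[0,0,-20,0,0,0],[0,0,-30,0,0,0],[0,0,-30,0,0,0]]]'; python3 -m creep '[[[20,0,-30,0,0,0],[40,0,-10,0,0,0],[40,0,0,0,0,0],[40,0,0,0,0,0],[20,0,0,0,0,0],[0,0,0,0,0,0],[0,0,0,0,0,0]]]'
python3 - <<'E'
from h import *
for n in("scene","wrist"):
    p=imaging.grab_frame(n); save(p,n+"9.png")
    if n=="scene": print([(np.round(b["point"],3),round(b["conf"],2)) for m in("cap_top","pin_top","cup_white_mid") for b in finder.boxes_of(p,m)][:6])
    u,v=pix(p,[.545,-.06,.084]); print(n,u,v)
    if n=="scene":
        a=p["pixels"][150:330,200:440,::-1]; cv2.imwrite('pics/scene9c.png',cv2.resize(a,(800,600),interpolation=cv2.INTER_CUBIC))
print(env.get_state()['ft_force'])
E
```

```text
clock: 10.28
tool_pos: [0.5435, -0.061, 0.2434]
eef_rot: [-180.0, -0.1, 152.1]
ft_force: [-0.2, 0.0, -0.9]
grip_width: 0.009
gripper_force: 0.0
clock: 11.15
tool_pos: [0.4033, 0.0134, 0.2827]
eef_rot: [180.0, 0.0, 152.1]
ft_force: [0.0, -0.3, -0.3]
grip_width: 0.003
gripper_force: 0.0
[(array([ 0.546, -0.063,  0.083]), 0.74), (array([ 0.552, -0.064,  0.082]), 0.75), (array([ 0.606, -0.002,  0.051]), 0.72), (array([0.61 , 0.073, 0.079]), 0.55), (array([ 0.544, -0.061,  0.084]), 0.44)]
scene 300.50657279372876 209.61610168463275
wrist 320.5400887765847 408.7279736184038
[ 1.10799255  0.18043068 -0.21027613]
```

View pics/scene9c.png

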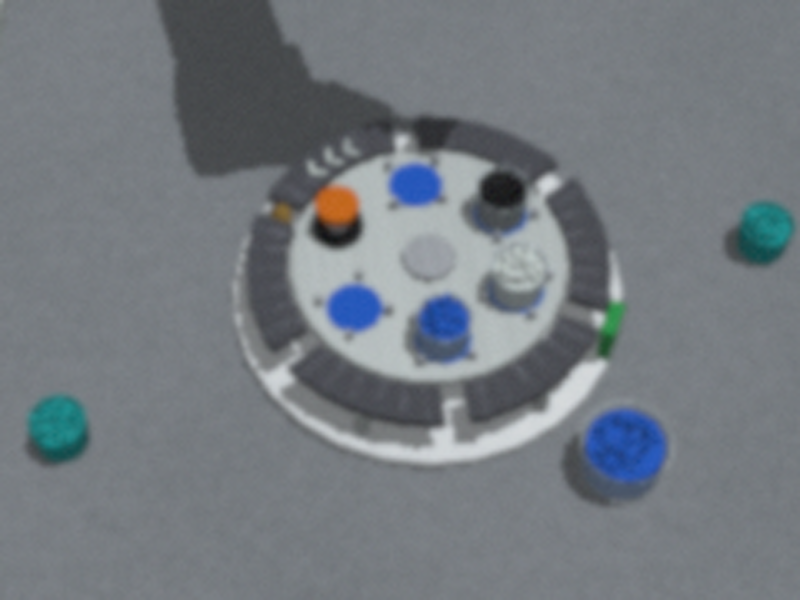

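View pics/wrist9.png

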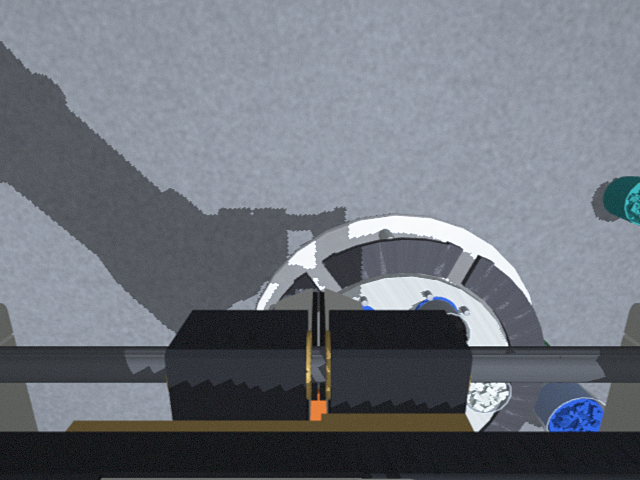

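The scene crop shows the cap fully up at (338,205) and the brass pin standing in the next notch at (284,212). The white cup is at the green marker at (520,270), and all three cups are upright. The wrist view shows the tool clear of the dial.

```bash
python3 -c "
from cell import env
print(env.job_done())"
```

```text
the job is handed in; nothing more can be done
None
```

The dial is indexed one station counter-clockwise with the pin up in the next notch, the white cup is at the green marker, all cups stand upright, and the job is handed in; it returned no verdict.

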